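# Sort the brassware back into its stall trays

### The arm

A 6-joint arm with a two-finger parallel gripper is mounted at the origin on the work surface. World frame = base frame: x ahead of the robot, y to its left, z up, the work surface at z = 0. Lengths are in mm, angles in rad, forces in N, time in s.
With the tool pointing down it reaches from about 350 to 775 mm from the base axis. Payload 5.5 kg.
Tool frame: the origin (TCP) lies at the very end of the fingers, on their centre line; the grasp point (between the pads) lies 19 mm behind it; z points along the fingers, y is the line along which they close (so a half turn about z gives the same grasp; the last joint's range is limited). The gripper opens to 85 mm and grips with 20 to 120 N. Pads are 22 mm wide; open, the fingers measure 114 mm over their backs; the gripper's body (76 mm by 85 mm) begins 54 mm behind the grasp point. The pads swing forward as they close: fully open they stand 13 mm farther back than shut.
Start: joints at [1.001, 0.313, 0.046, 1.304, 0, 1.431], TCP at [239.625, 522.735, 231.323] pointing down, gripper open.
Joint ranges: [-2.76, 2.76], [-0.86, 1.69], [-1.03, 1.26], [-2.2, 2.34], [-1.47, 1.5], [-3.14, 3.14]. Speed limits (rad/s): [2.57, 2.57, 3.14, 3.14, 3.14, 3.14].

### API

Orientations are given as a unit quaternion [x, y, z, w].
In Python, from bench import arm gives the robot as it stands.
- The arm moves only by the tool carry_out, never from a script. Its argument "steps" is a list that holds one entry, the list of rows, each a list of 7 numbers: the opening, from 0 (shut) to 1 (fully open), then the shift along the tool's x, y, z in m, then the turn, a rotation vector about the tool's x, y, z in rad. A call has 1 to 20 rows; each row shifts and turns the commanded pose from where the row before left it, along the tool's axes as they then stand; what a row does not reach is not made up. A row lasts 1/10 s, in which the tool goes at most 50 mm and 8.59 degrees, less where a joint would pass 70% of its speed; a pose out of reach is approached as far as the arm can. A call with a gripper value outside its range is refused whole. The fingers move at their own pace and stop on an object; the grip force is fixed at half the most. Time passes only in rows, so rows that do not move let the fingers close. It gives the time, the measured TCP pose, the force, the opening and the grip force at its end, in the units of the state.
- arm.get_state(): the state, without advancing time (a new reading comes with each control period).
- arm.camera(name): name is "scene" or "top" or "wrist"; returns the picture (384x512x3 uint8, blue, green, red); there is no depth.
- arm.get_calibration(name): a dict with "fx", "fy", "cx", "cy" (pixels), "position" and "orientation" of the camera in the world; the wrist camera has in their place "mount" (4x4, takes a point from camera to tool coordinates, whose origin is the TCP and whose axes are the flange's). Camera axes: x right, y down, z forward; pixel columns grow to the right and rows downward; lengths in mm; the calibration is good to about 2 mm. A picture is of the moment at which its call begins: read the wrist's pose just before it. get_calibration takes no time and is no camera call.
- arm.sign_off(): hands the job in; it is judged then, once.
The state is a dict: "t": time; "qpos": joint angles; "qd": joint speeds; "joint_torque": joint torques, N m; "position": TCP position; "orientation": TCP orientation; "wrist_force": force on the tool from outside, world axes, zero at the start; "moment": the same for the moment, N m; "finger_gap": finger opening in mm; "finger_force": force on a finger pad.
Only numpy, scipy, OpenCV 4.12 (cv2) and the standard library are available. Lean on these libraries where they do the work, as an engineer would, in place of code of your own. Each camera call takes 0.05 s, during which the arm holds its last target. There are 200 camera calls.

### The job

Customers have left the small brassware mixed up on the market stall. Put each of the five loose brass pieces back into the wooden tray that shows a fixed sample of its kind (bells with the bell, scale weights with the scale weight, the trinket box with the box), each standing upright on the floor of an empty compartment. Leave the frog pot and the carved bird where they stand.

Things in the scene. Friction and masses are not known exactly. Their poses are not given: they have to be found in the camera images.
- bell_large_mid (a point): Brass, loose, upright at the start. Point: its centre, half-way up; z up. Large hand bell, 80 mm high: flared bell 46 mm across at the mouth (below) and 40 mm high, narrowing to a shoulder 23 mm across; above it a slim upright handle 12 to 16 mm thick, from 40 to 80 mm up. 0.16 kg.
- bell_small_mid (a point): Brass, loose, upright at the start. Point: its centre, half-way up; z up. Small hand bell, 70 mm high: flared bell 36 mm across at the mouth (below) and 32 mm high, narrowing to a shoulder 18 mm across; above it a slim upright handle 12 to 16 mm thick, from 32 to 70 mm up. 0.1 kg.
- weight_large_mid (a point): Brass, loose, upright at the start. Point: its centre, half-way up; z up. Large scale weight, 58 mm high: plain cylinder 44 mm across and 38 mm high with a small knob (18 mm across) on top. 0.5 kg.
- weight_small_mid (a point): Brass, loose, upright at the start. Point: its centre, half-way up; z up. Small scale weight, 46 mm high: plain cylinder 32 mm across and 30 mm high with a small knob (18 mm across) on top. 0.2 kg.
- box_mid (a point): Brass, loose, upright at the start. Point: its centre, half-way up; z up. Square trinket box, 42 by 42 mm and 41 mm high with a closed, fixed lid and a little ball (11 mm across) on it, 50 mm high in all; its x and y axes are square to its sides. 0.15 kg.
- tray_bell: Fixed dark wood tray, 80 (its x) x 206 (its y) x 14 mm high, with a hand bell as fixed sample. Floor 6 mm thick; walls and dividers 5 mm thick rise 8 mm above it. Three compartments in a row, 70 (x) x 62 mm (y), centred at y = -67, 0, +67 mm: the sample fills the +67 one, the other two are empty. Sample 76 mm high, 42 mm across. Origin: centre of underside, on the table. z up; y within 15 degrees of world y.
- tray_weight: Fixed dark wood tray, 80 (its x) x 206 (its y) x 14 mm high, with a scale weight as fixed sample. Floor 6 mm thick; walls and dividers 5 mm thick rise 8 mm above it. Three compartments in a row, 70 (x) x 62 mm (y), centred at y = -67, 0, +67 mm: the sample fills the +67 one, the other two are empty. Sample 52 mm high, 38 mm across. Origin: centre of underside, on the table. z up; y within 15 degrees of world y.
- tray_box: Fixed dark wood tray, 80 (its x) x 206 (its y) x 14 mm high, with a square trinket box as fixed sample. Floor 6 mm thick; walls and dividers 5 mm thick rise 8 mm above it. Three compartments in a row, 70 (x) x 62 mm (y), centred at y = -67, 0, +67 mm: the sample fills the +67 one, the other two are empty. Sample 50 mm high, 42 mm square. Origin: centre of underside, on the table. z up; y within 15 degrees of world y.
- frog_pot: Small loose terracotta frog pot, round, 58 mm across and 52 mm high, standing among the brassware; to be left alone. Origin: centre of its underside.
- carved_bird: Small loose carved wooden bird on a 50 mm square base, 75 mm high, standing among the brassware; to be left alone. Origin: centre of its underside.
Things that resemble listed ones, but are neither listed nor needed, are in the scene too. Leave any purple or white look-alike of the part that bears weight_small_mid alone. What is shaped like the part that bears bell_small_mid but blue or purple is not meant.

How it is judged:
By the outcome, as a careful person would: the job done as asked, in the order asked, and still so for the second after the job is handed in, with the robot touching nothing.
It also fails if it takes over 134 s, if anything falls off the work surface, if the arm or the gripper's body presses on something with over 40 N, if the wrist force passes 120 N, or if a joint passes its speed limit or range.

## Working session

There is one attempt and no reset: what is moved stays moved. The work goes in short steps, Python scripts to look and compute and a tool call to move; the robot and the scene stay as the last step left them, time stands still between calls to the robot, and variables do not carry over. Pictures are saved under pics/ and viewed, at most 14 in all, crops included, and the job is handed in when it is done.

Besides the shell and the picture viewer there is one more tool, called after ">>>" as name([rows], argument=value, ...), one row to a line, values as JSON. carry_out: Moves the arm, as the interface text tells. Its arguments: {"type":"object","properties":{"steps":{"type":"array"}},"required":["steps"]}

```bash
mkdir -p pics; ls
python3 - <<'E'
from bench import arm
import cv2
s=arm.get_state();print(s)
for n in("top","scene"):
    im=arm.camera(n);cv2.imwrite(f"pics/{n}0_raw.png",im);cv2.imwrite(f"pics/{n}0.png",cv2.resize(im,(800,600),interpolation=cv2.INTER_CUBIC))
    print(arm.get_calibration(n))
print(arm.get_calibration("wrist"))
E
```

```text
pics
{'t': 0.0, 'qpos': array([ 1.00139359e+00,  3.13989488e-01,  4.49854810e-02,  1.30357899e+00,
       -8.04802555e-06,  1.43119790e+00]), 'qd': array([ 0.00026162,  0.0005751 , -0.00032028,  0.00251241,  0.00151848,
        0.00086511]), 'joint_torque': array([-4.46566764e-04, -4.80628860e+01,  2.98533458e+01,  1.94464781e-02,
       -2.35185807e-04, -3.07166260e-06]), 'position': array([239.33692211, 522.27316963, 230.41772222]), 'orientation': array([ 2.13251750e-01,  9.76996875e-01, -8.39185551e-04, -3.06322967e-04]), 'wrist_force': array([-0.62237068,  0.53655206,  0.4278055 ]), 'moment': array([ 0.06043559, -0.01183043, -0.01727385]), 'finger_force': 0.0, 'finger_gap': 85.83717850247977}
{'fx': 376.28015677352477, 'fy': 376.28015677352477, 'cx': 253.78842711937503, 'cy': 189.26706319650077, 'position': array([ 217.45691255,   30.7938484 , 1065.73110136]), 'orientation': array([ 0.70991571, -0.69494751,  0.07919673, -0.08243491])}
{'fx': 401.15670138297213, 'fy': 401.15670138297213, 'cx': 261.4104206692829, 'cy': 184.12997440867284, 'position': array([ 904.06969114, -172.47572396,  822.03534888]), 'orientation': array([ 0.79216077,  0.53857116, -0.16722822, -0.23336052])}
{'fx': 336.09027382608235, 'fy': 336.09027382608235, 'cx': 253.7455087781744, 'cy': 193.7223447545228, 'mount': array([[ 8.96897987e-04, -9.54487177e-01, -2.98250606e-01,
         7.68802907e+01],
       [ 9.99999066e-01,  5.48383436e-04,  1.25220933e-03,
        -1.75313459e+00],
       [-1.03166206e-03, -2.98251451e-01,  9.54486777e-01,
        -1.42975886e+02],
       [ 0.00000000e+00,  0.00000000e+00,  0.00000000e+00,
         1.00000000e+00]])}
```

View pics/top0.png

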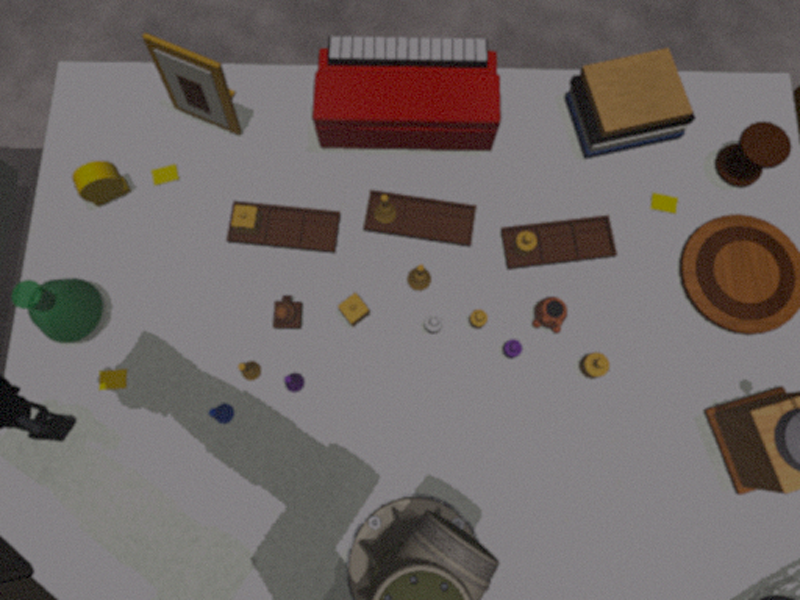

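View pics/scene0.png

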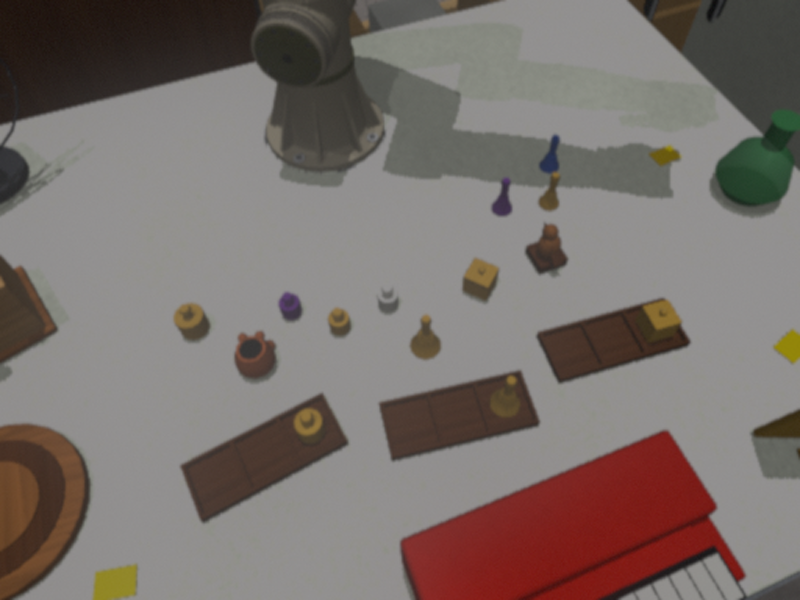

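The top view shows the trays at (284,227) box, (420,218) bell and (558,242) weight, with each sample at the left (+y) end. The loose pieces are the large bell (419,277), box (353,309), small weight (479,318), large weight (595,364) and small bell (251,370). The scene view agrees.

```bash
cat > h.py <<'E'
import numpy as np, cv2
from scipy.spatial.transform import Rotation as R
from bench import arm
def cam(n, s=None):
    c=arm.get_calibration(n); K=np.array([[c['fx'],0,c['cx']],[0,c['fy'],c['cy']],[0,0,1]])
    if n=='wrist':
        s=s or arm.get_state(); Rt=R.from_quat(s['orientation']).as_matrix(); M=c['mount']
        return K,Rt@M[:3,:3],Rt@M[:3,3]+s['position']
    return K,R.from_quat(c['orientation']).as_matrix(),c['position']
def ray(C,px,z):
    K,Rm,p=C; d=Rm@np.linalg.solve(K,[px[0],px[1],1]); return p+d*(z-p[2])/d[2]
def proj(C,P):
    K,Rm,p=C; q=K@(Rm.T@(np.array(P)-p)); return q[:2]/q[2]
E
python3 - <<'E'
from h import *
T=cam('top');S=cam('scene')
im=cv2.imread('pics/top0_raw.png');hsv=cv2.cvtColor(im,cv2.COLOR_BGR2HSV)
k=1/1.5625
# trays
m=cv2.inRange(im,(0,0,0),(70,75,110)); m=cv2.bitwise_or(m,cv2.inRange(hsv,(8,90,30),(32,255,255)))
for n,(u,v) in dict(box=(290,227),bell=(425,218),weight=(560,242)).items():
    sub=np.zeros_like(m);a=[int(x*k) for x in (u-65,v-35,u+65,v+35)];sub[a[1]:a[3],a[0]:a[2]]=m[a[1]:a[3],a[0]:a[2]]
    c=max(cv2.findContours(sub,0,2)[0],key=cv2.contourArea)
    P=np.float32([ray(T,p[0],14)[:2] for p in c]); r=cv2.minAreaRect(P);b=cv2.boxPoints(r)
    i=max(range(4),key=lambda i:np.linalg.norm(b[i]-b[i-1]));d=b[i]-b[i-1];d*=np.sign(d[1])
    print('tray',n,np.round(r[0],1),np.round(r[1],1),'yaw deg',np.degrees(np.arctan2(-d[0],d[1])).round(1))
print('base z=0 ray centroid at mid height, top / scene')
ti=dict(bellL=(419,277,40),bellS=(251,370,35),wL=(595,364,19),wS=(479,318,15),box=(353,309,20),frog=(551,312,20),bird=(288,314,30))
ims=cv2.imread('pics/scene0_raw.png')
si=dict(bellL=(426,335),bellS=(550,192),wL=(191,320),wS=(339,321),box=(481,278),frog=(256,354),bird=(546,248))
for n,(u,v,z) in ti.items():
    out=[]
    for C,I,(uu,vv) in((T,im,(u,v)),(S,ims,si[n])):
        x,y=int(uu*k),int(vv*k);w=18
        h=cv2.cvtColor(I,cv2.COLOR_BGR2HSV);mm=cv2.inRange(h,(3,80,30),(35,255,255))
        sub=mm[y-w:y+w,x-w:x+w];nn,l,st,ce=cv2.connectedComponentsWithStats(sub)
        j=1+np.argmax(st[1:,4]);out+=[ray(C,ce[j]+[x-w,y-w],z)[:2].round(1),st[j,4]]
    print(n,out)
E
```

```text
tray box [593.4 254.9] [205.2  81.1] yaw deg -5.0
tray bell [616.6  -1.4] [202.8  82. ] yaw deg -8.0
tray weight [ 573.9 -261.5] [ 80.7 206.2] yaw deg 8.2
base z=0 ray centroid at mid height, top / scene
bellL [array([490.8,  -0.5]), np.int32(160), array([517.6,  -8.2]), np.int32(237)]
bellS [array([319.5, 292.8]), np.int32(110), array([331.6, 292.5]), np.int32(146)]
wL [array([ 343.5, -317.1]), np.int32(218), array([ 332.9, -315.1]), np.int32(242)]
wS [array([ 424.6, -110.6]), np.int32(99), array([ 417.6, -107.5]), np.int32(136)]
box [array([436.2, 116.6]), np.int32(231), array([430.5, 119.1]), np.int32(354)]
frog [array([ 431.8, -238.9]), np.int32(236), array([ 433.6, -239.8]), np.int32(320)]
bird [array([422.6, 235.1]), np.int32(235), array([421.4, 243.2]), np.int32(256)]
```

>>> carry_out([
  [[0.5,0,0,0.008,0,0,0.128],[0.5,0,0,0.008,0,0,0.128],[0.5,0,0,0.008,0,0,0.128],[0.5,0,0,0.008,0,0,0.128],[0.5,0,0,0.008,0,0,0.128],[0.5,0,0,0.008,0,0,0.128],[0.5,0,0,0.008,0,0,0.128],[0.5,0,0,0.008,0,0,0.128],[0.5,0,0,0.008,0,0,0.128],[0.5,0,0,0.008,0,0,0.128],[0.5,-0.031,0.017,0,0,0,0],[0.5,-0.031,0.017,0,0,0,0],[0.5,-0.031,0.017,0,0,0,0],[0.5,-0.031,0.017,0,0,0,0],[0.5,-0.031,0.017,0,0,0,0],[0.5,-0.031,0.017,0,0,0,0],[0.5,-0.031,0.017,0,0,0,0],[0.5,0,0,0,0,0,0],[0.5,0,0,0,0,0,0]],
])

```text
t: 2.0
position: [327.6, 290.8, 151.2]
orientation: [0.755, 0.655, -0.0, -0.0]
wrist_force: [-0.1, 0.8, 0.6]
finger_gap: 42.2
finger_force: 0.0
```

```bash
cat >> h.py <<'E'
def to(x,y,z,heading=None):
    "total shift along tool x,y,z (m) and turn about tool x,y,z (rad): turn first, then shift, in the turned axes"
    s=arm.get_state();Rt=R.from_quat(s['orientation'])
    h=np.degrees(np.arctan2(*Rt.as_matrix()[[1,0],1])) if heading is None else heading
    h=np.radians(h);Rg=np.array([[-np.sin(h),np.cos(h),0],[np.cos(h),np.sin(h),0],[0,0,-1]]).T
    Rg=np.array([[-np.sin(h),np.cos(h),0],[np.cos(h),np.sin(h),0],[0,0,-1]]).T
    rv=(Rt.inv()*R.from_matrix(Rg)).as_rotvec()
    d=Rg.T@(np.array([x,y,z])-s['position'])/1000
    print('pos',s['position'].round(1),'shift',d.round(4),'turn',rv.round(4))
def look(name,box=None,lo=(12,90,40),hi=(35,255,255)):
    s=arm.get_state();C=cam('wrist',s);im=arm.camera('wrist');cv2.imwrite(f'pics/{name}.png',im)
    h=cv2.cvtColor(im,cv2.COLOR_BGR2HSV);return im,cv2.inRange(h,lo,hi),C
def comps(m,C,z,a=60):
    cs=[c for c in cv2.findContours(m,cv2.RETR_EXTERNAL,cv2.CHAIN_APPROX_NONE)[0] if cv2.contourArea(c)>a]
    for c in cs:
        mo=cv2.moments(c);u=(mo['m10']/mo['m00'],mo['m01']/mo['m00'])
        print('area',cv2.contourArea(c),'bb',cv2.boundingRect(c),'c',np.round(u,1),'xy@z',ray(C,u,z).round(1)[:2])
    return cs
E
python3 - <<'E'
from h import *
im,m,C=look('w1')
comps(m,C,25);to(325,292,150,-8)
print(proj(C,(325,292,0)),proj(C,(325,292,70)))
E
```

```text
area 170.5 bb (501, 236, 11, 46) c [507.3 264.6] xy@z [541.3 184.2]
area 2496.5 bb (341, 192, 71, 70) c [375.7 228.7] xy@z [425.5 235.8]
area 1266.0 bb (226, 149, 39, 48) c [244.7 170.6] xy@z [320.7 302.8]
pos [327.4 291.5 151.3] shift [ 0.0002 -0.0025  0.0013] turn [-0.0002 -0.0004 -0.0001]
[251.91012827 175.0418529 ] [251.40866735 199.33923775]
```

View pics/w1.png

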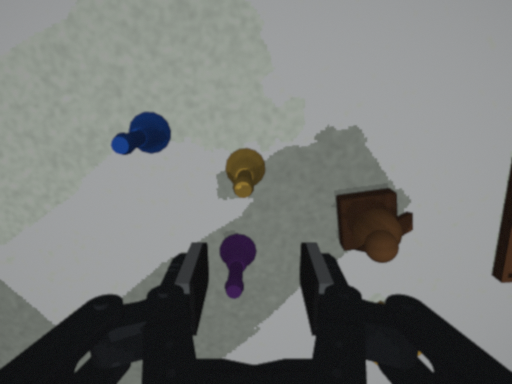

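The wrist view shows the brass small bell with its mouth centre at (245.5,168.5) and its handle top at (243,188). The blue and purple look-alikes are well clear of it.

Run:
```python
from h import *
C=cam('wrist')
print(ray(C,(245.5,168.5),3),ray(C,(243,188),67))
p=(ray(C,(245.5,168.5),3)+ray(C,(243,188),67))/2
to(p[0],p[1],36)
```

```text
[320.21746275 300.10354854   3.        ] [320.03664536 300.81770136  67.        ]
pos [327.4 291.5 151.3] shift [ 0.0079 -0.0085  0.1153] turn [-0.0002 -0.0004 -0.    ]
```

>>> carry_out([
  [[0.5,0.008,-0.0085,0,0,0,0],[0.5,0,0,0.023,0,0,0],[0.5,0,0,0.023,0,0,0],[0.5,0,0,0.023,0,0,0],[0.5,0,0,0.023,0,0,0],[0.5,0,0,0.023,0,0,0],[0.5,0,0,0,0,0,0],[0.05,0,0,0,0,0,0],[0.05,0,0,0,0,0,0],[0.05,0,0,0,0,0,0],[0.05,0,0,0,0,0,0],[0.05,0,0,0,0,0,0],[0.05,0,0,0,0,0,0]],
])

```text
t: 3.35
position: [321.2, 301.2, 37.3]
orientation: [0.755, 0.656, 0.001, 0.0]
wrist_force: [1.6, 1.3, 5.8]
finger_gap: 12.7
finger_force: 58.8
```

Run:
```python
from h import *
print(arm.get_state()['position'],arm.get_state()['finger_gap'])
to(607.3,-67.7,165)
```

```text
[321.18801411 301.15807143  37.28427891] 12.693760896104614
pos [321.2 301.2  37.3] shift [-0.3256  0.3345 -0.1277] turn [ 0.0019 -0.0021  0.    ]
```

>>> carry_out([
  [[0.05,0,0,-0.02,0,0,0],[0.05,0,0,-0.035,0,0,0],[0.05,0,0,-0.036,0,0,0],[0.05,0,0,-0.036,0,0,0],[0.05,-0.0232,0.0239,0,0,0,0],[0.05,-0.0232,0.0239,0,0,0,0],[0.05,-0.0232,0.0239,0,0,0,0],[0.05,-0.0232,0.0239,0,0,0,0],[0.05,-0.0232,0.0239,0,0,0,0],[0.05,-0.0232,0.0239,0,0,0,0],[0.05,-0.0232,0.0239,0,0,0,0],[0.05,-0.0232,0.0239,0,0,0,0],[0.05,-0.0232,0.0239,0,0,0,0],[0.05,-0.0232,0.0239,0,0,0,0],[0.05,-0.0232,0.0239,0,0,0,0],[0.05,-0.0232,0.0239,0,0,0,0],[0.05,-0.0232,0.0239,0,0,0,0],[0.05,-0.0232,0.0239,0,0,0,0],[0.05,0,0,0,0,0,0],[0.05,0,0,0,0,0,0]],
])

```text
t: 5.35
position: [605.8, -68.2, 162.2]
orientation: [0.755, 0.656, -0.001, -0.001]
wrist_force: [-0.1, 0.2, -1.7]
finger_gap: 12.7
finger_force: 58.9
```

Run:
```python
from h import *
im,m,C=look('w2')
print(arm.get_state()['finger_gap']);to(607.3,-67.7,43.3)
a=np.radians(-8);ex=np.array([np.cos(a),np.sin(a)]);ey=np.array([-np.sin(a),np.cos(a)]);c=np.array([616.6,-1.4])
for sx in(-40,40):
  for sy in (-103,-33.5,33.5,103):
    q=c+sx*ex+sy*ey; u=proj(C,(*q,14)); cv2.circle(im,tuple(int(x) for x in u),3,(0,255,0),1)
cv2.imwrite('pics/w2b.png',im)
```

```text
12.750871446336424
pos [605.4 -67.5 162.4] shift [0.     0.0019 0.1191] turn [-0.0025 -0.0005 -0.    ]
```

View pics/w2b.png

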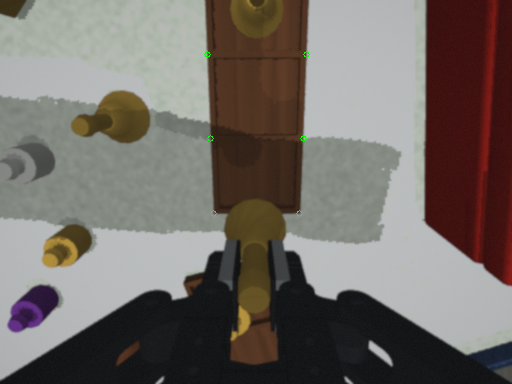

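The wrist view shows the projected tray corners sitting on the real ones, at (214,213) and (299,213). The held bell hangs upright and centred, so I'll lower it.

>>> carry_out([
  [[0.05,0,0.0018,0.03,0,0,0],[0.05,0,0,0.03,0,0,0],[0.05,0,0,0.03,0,0,0],[0.05,0,0,0.015,0,0,0],[0.05,0,0,0.008,0,0,0],[0.05,0,0,0.005,0,0,0],[0.05,0,0,0,0,0,0],[0.05,0,0,0,0,0,0]],
])

```text
t: 6.2
position: [608.9, -67.8, 46.4]
orientation: [0.754, 0.656, 0.001, 0.001]
wrist_force: [0.2, -0.6, -1.9]
finger_gap: 12.4
finger_force: 58.9
```

>>> carry_out([
  [[0.05,0,0,0.003,0,0,0],[0.05,0,0,0,0,0,0],[0.05,0,0,0,0,0,0]],
])

```text
t: 6.5
position: [609.4, -68.2, 43.5]
orientation: [0.755, 0.656, 0.001, 0.001]
wrist_force: [1.0, -0.5, 3.5]
finger_gap: 12.7
finger_force: 59.2
```

Run:
```python
from h import *
s=arm.get_state();print(s['position'],s['wrist_force'])
im=cv2.imread('pics/w2.png');st={'position':np.array([605.4,-67.5,162.4]),'orientation':np.array([.755,.656,-.001,-.001])}
C=cam('wrist',st)
print(ray(C,(126,116),4),ray(C,(82,125),77))
for n,u,v in (('wS',(79,238),15),):print(ray(C,u,15))
```

```text
[609.43533455 -68.16971302  43.45438071] [ 0.97242361 -0.45195711  3.48722531]
[ 5.00300468e+02 -1.09987570e-01  4.00000000e+00] [ 4.97401512e+02 -1.41607897e-01  7.70000000e+01]
[ 432.2334175 -103.4684188   15.       ]
```

>>> carry_out([
  [[0.5,0,0,0,0,0,0],[0.5,0,0,0,0,0,0],[0.5,0,0,0,0,0,0],[0.5,0,0,0,0,0,0],[0.5,0,0,-0.02,0,0,0],[0.5,0,0,-0.03,0,0,0],[0.5,0,0,-0.035,0,0,0],[0.5,0,0,-0.025,0,0,0],[0.5,0.013,-0.0295,0,0,0,0],[0.5,0.013,-0.0295,0,0,0,0],[0.5,0.013,-0.0295,0,0,0,0],[0.5,0.013,-0.0295,0,0,0,0],[0.5,0,0,0,0,0,0],[0.5,0,0,0,0,0,0]],
])

```text
t: 7.9
position: [498.5, 0.3, 152.6]
orientation: [0.754, 0.657, 0.0, 0.0]
wrist_force: [1.5, 0.2, 0.2]
finger_gap: 43.0
finger_force: 0.0
```

Run:
```python
from h import *
im,m,C=look('w3');comps(m,C,25,200);to(499,0,44,-8)
```

```text
area 2007.5 bb (230, 153, 49, 62) c [254.1 180.2] xy@z [498.3   2.6]
area 15518.5 bb (336, 31, 124, 248) c [389.  143.8] xy@z [610.2  17.7]
area 4336.5 bb (98, 0, 90, 85) c [142.5  43.2] xy@z [430.8 117.7]
pos [ 4.994e+02 -2.000e-01  1.527e+02] shift [ 1.000e-04 -4.000e-04  1.087e-01] turn [0.0016 0.0001 0.0008]
```

View pics/w3.png

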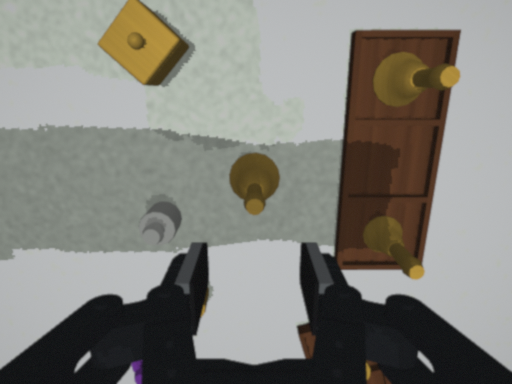

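The small bell stands upright in the -67 compartment (mouth at 383,235). The large bell is directly under the gripper, mouth (254,177) and handle top (255,204), with the box at (140,42).

>>> carry_out([
  [[0.5,0,0,0.03,0,0,0],[0.5,0,0,0.03,0,0,0],[0.5,0,0,0.03,0,0,0],[0.5,0,0,0.018,0,0,0],[0.5,0,0,0,0,0,0],[0.05,0,0,0,0,0,0],[0.05,0,0,0,0,0,0],[0.05,0,0,0,0,0,0],[0.05,0,0,0,0,0,0],[0.05,0,0,0,0,0,0],[0.05,0,0,0,0,0,0]],
])

```text
t: 9.05
position: [499.3, -0.2, 45.3]
orientation: [0.755, 0.656, 0.001, 0.001]
wrist_force: [-1.6, -0.8, 5.5]
finger_gap: 12.8
finger_force: 58.7
```

Run:
```python
from h import *
to(616.6,-1.4,172,-8)
st={'position':np.array([499.4,-.2,152.7]),'orientation':np.array([.754,.657,0,0])}
C=cam('wrist',st);P=[ray(C,u,41)[:2] for u in((188,44),(150,85),(99,41))]
print(np.round(P,1),(P[0]+P[2])/2,[np.degrees(np.arctan2(*(P[i+1]-P[i])[::-1])) for i in(0,1)])
```

```text
pos [ 4.993e+02 -2.000e-01  4.530e+01] shift [ 0.0151  0.1163 -0.1267] turn [0.0019 0.0003 0.0006]
[[467.2 109.9]
 [434.8  86.9]
 [406.3 120.2]] [436.7903217 115.0519075] [np.float64(-144.63285668992074), np.float64(130.58433127498324)]
```

>>> carry_out([
  [[0.05,0,0,-0.02,0,0,0],[0.05,0,0,-0.03,0,0,0],[0.05,0,0,-0.03,0,0,0],[0.05,0.003,0.0232,0,0,0,0],[0.05,0.003,0.0232,0,0,0,0],[0.05,0.003,0.0232,0,0,0,0],[0.05,0.003,0.0232,0,0,0,0],[0.05,0.003,0.0232,0,0,0,0],[0.05,0,0,0,0,0,0],[0.05,0,0,0.025,0,0,0],[0.05,0,0,0.025,0,0,0],[0.05,0,0,0.015,0,0,0],[0.05,0,0,0.007,0,0,0],[0.05,0,0,0,0,0,0],[0.05,0,0,0,0,0,0]],
])

```text
t: 10.55
position: [615.3, -1.1, 52.6]
orientation: [0.754, 0.656, 0.0, -0.0]
wrist_force: [0.4, 0.1, -2.6]
finger_gap: 12.3
finger_force: 59.1
```

>>> carry_out([
  [[0.05,0,0,0.002,0,0,0],[0.05,0,0,0,0,0,0],[0.5,0,0,0,0,0,0],[0.5,0,0,0,0,0,0],[0.5,0,0,0,0,0,0],[0.5,0,0,0,0,0,0],[0.5,0,0,-0.02,0,0,0],[0.5,0,0,-0.04,0,0,0],[0.5,0,0,-0.04,0,0,0],[0.8,0.0129,-0.0276,0,0,0,0],[0.8,0.0129,-0.0276,0,0,0,0],[0.8,0.0129,-0.0276,0,0,0,0],[0.8,0.0129,-0.0276,0,0,0,0],[0.8,0.0129,-0.0276,0,0,0,0],[0.8,0.0129,-0.0276,0,0,0,0],[0.8,0.0129,-0.0276,0,0,0,0]],
])

```text
t: 12.15
position: [435.7, 115.6, 150.3]
orientation: [0.755, 0.656, 0.0, 0.0]
wrist_force: [0.3, 0.0, -0.1]
finger_gap: 68.2
finger_force: 0.0
```

>>> carry_out([
  [[0.8,0,0,0,0,0,-0.115],[0.8,0,0,0,0,0,-0.115],[0.8,0,0,0,0,0,-0.115],[0.8,0,0,0,0,0,-0.115],[0.8,0,0,0,0,0,-0.115],[0.8,0,0,0,0,0,-0.115],[0.8,0,0,0,0,0,-0.115],[0.8,0,0,0,0,0,0],[0.8,0,0,0,0,0,0]],
])

```text
t: 13.05
position: [436.7, 115.0, 150.3]
orientation: [0.438, 0.899, 0.0, 0.0]
wrist_force: [-1.1, 0.3, -0.3]
finger_gap: 68.3
finger_force: 0.0
```

Run:
```python
from h import *
im,m,C=look('w4');cs=comps(m,C,41,200);to(437,115,150,38)
c=max(cs,key=lambda c:cv2.contourArea(c)if abs(cv2.boundingRect(c)[0]+30-254)<60 else 0)
P=np.float32([ray(C,p[0],41)[:2] for p in c]);print(cv2.minAreaRect(P))
```

```text
area 1136.5 bb (283, 316, 60, 57) c [319.8 349.5] xy@z [577.5  31.1]
area 2912.5 bb (226, 151, 54, 59) c [252.6 180.2] xy@z [429.7 120. ]
area 6930.5 bb (389, 112, 123, 151) c [457.6 189.4] xy@z [560.9 213.1]
area 3661.0 bb (297, 0, 87, 93) c [344.3  42.3] xy@z [418.9 236.5]
pos [436.8 115.  150.3] shift [-0.0001  0.0002  0.0003] turn [0.0002 0.     0.0004]
((429.9736633300781, 119.64695739746094), (41.03156280517578, 47.133140563964844), 39.334266662597656)
```

View pics/w4.png

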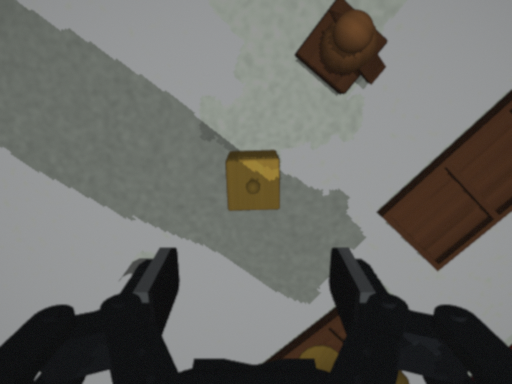

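The box top face spans (227,161) to (280,210), square to the gripper within about 1°.

Run:
```python
from h import *
C=cam('wrist');p=ray(C,(253.3,185.7),41);q=ray(C,(253.3,186.5),47);print(p,q);to(p[0],p[1],12,39)
```

```text
[432.89764466 116.85367959  41.        ] [432.23129459 117.70526566  47.        ]
pos [436.8 115.  150.3] shift [ 0.0039 -0.0018  0.1383] turn [ 0.0002  0.     -0.0171]
```

>>> carry_out([
  [[0.8,0.004,-0.0018,0,0,0,-0.017],[0.8,0,0,0.035,0,0,0],[0.8,0,0,0.035,0,0,0],[0.8,0,0,0.035,0,0,0],[0.8,0,0,0.025,0,0,0],[0.8,0,0,0.01,0,0,0],[0.8,0,0,0,0,0,0],[0.3,0,0,0,0,0,0],[0.3,0,0,0,0,0,0],[0.3,0,0,0,0,0,0],[0.3,0,0,0,0,0,0],[0.3,0,0,0,0,0,0]],
])

```text
t: 14.3
position: [434.5, 117.2, 11.9]
orientation: [0.429, 0.903, 0.001, 0.002]
wrist_force: [-0.2, -0.9, 8.1]
finger_gap: 41.0
finger_force: 61.6
```

Run:
```python
from h import *
to(593.4,254.9,122,-5)
```

```text
pos [434.5 117.2  11.9] shift [ 0.151   0.1463 -0.1101] turn [3.600e-03 7.000e-04 7.703e-01]
```

>>> carry_out([
  [[0.3,0,0,-0.02,0,0,0],[0.3,0,0,-0.03,0,0,0],[0.3,0,0,-0.03,0,0,0],[0.3,0,0,-0.03,0,0,0.11],[0.3,0,0,0,0,0,0.11],[0.3,0,0,0,0,0,0.11],[0.3,0,0,0,0,0,0.11],[0.3,0,0,0,0,0,0.11],[0.3,0,0,0,0,0,0.11],[0.3,0,0,0,0,0,0.11],[0.3,0.0216,0.0209,0,0,0,0],[0.3,0.0216,0.0209,0,0,0,0],[0.3,0.0216,0.0209,0,0,0,0],[0.3,0.0216,0.0209,0,0,0,0],[0.3,0.0216,0.0209,0,0,0,0],[0.3,0.0216,0.0209,0,0,0,0],[0.3,0.0216,0.0209,0,0,0,0],[0.3,0,0,0,0,0,0],[0.3,0,0,0,0,0,0]],
])

```text
t: 16.2
position: [591.4, 255.1, 119.9]
orientation: [0.737, 0.676, -0.001, -0.0]
wrist_force: [-0.7, -0.0, -2.0]
finger_gap: 41.5
finger_force: 61.4
```

Run:
```python
from h import *
im,m,C=look('w5')
to(593.4,254.9,18.5,-5)
a=np.radians(-5);ex=np.array([np.cos(a),np.sin(a)]);ey=np.array([-np.sin(a),np.cos(a)]);c=np.array([593.4,254.9])
for sx in(-40,40):
  for sy in (-103,-33.5,33.5,103):
    q=c+sx*ex+sy*ey; u=proj(C,(*q,14)); cv2.circle(im,tuple(int(x) for x in u),3,(0,255,0),1)
cv2.imwrite('pics/w5b.png',im)
```

```text
pos [590.9 254.7 120. ] shift [0.0005 0.0025 0.1015] turn [-0.0013  0.0006  0.0004]
```

View pics/w5b.png

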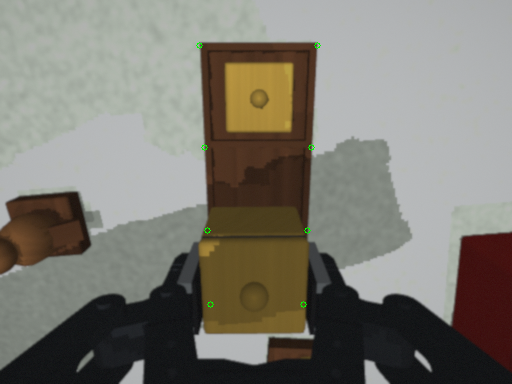

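The box is square to the tray, and the tray corners project correctly, with the far end at (201,45) and (317,45). I'll lower it into the middle compartment.

>>> carry_out([
  [[0.3,0.001,0.0025,0.03,0,0,0],[0.3,0,0,0.03,0,0,0],[0.3,0,0,0.025,0,0,0],[0.3,0,0,0.012,0,0,0],[0.3,0,0,0.004,0,0,0],[0.3,0,0,0,0,0,0],[0.3,0,0,0,0,0,0]],
])

```text
t: 16.95
position: [595.3, 255.9, 20.9]
orientation: [0.737, 0.676, 0.001, 0.001]
wrist_force: [0.1, 0.1, -1.8]
finger_gap: 41.3
finger_force: 61.5
```

>>> carry_out([
  [[0.3,0,0,0.003,0,0,0],[0.3,0,0,0,0,0,0],[0.7,0,0,0,0,0,0],[0.7,0,0,0,0,0,0],[0.7,0,0,0,0,0,0],[0.7,0,0,0,0,0,0],[0.7,0,0,-0.02,0,0,0],[0.7,0,0,-0.035,0,0,0],[0.7,0,0,-0.04,0,0,0],[0.7,0,0,-0.037,0,0,0]],
])

```text
t: 17.95
position: [594.0, 255.7, 149.6]
orientation: [0.737, 0.676, -0.0, -0.0]
wrist_force: [0.7, 0.1, 0.1]
finger_gap: 59.9
finger_force: 0.0
```

>>> carry_out([
  [[0.7,-0.029,-0.0107,0,0,0,0],[0.7,-0.029,-0.0107,0,0,0,0],[0.7,-0.029,-0.0107,0,0,0,0],[0.7,-0.029,-0.0107,0,0,0,0],[0.7,-0.029,-0.0107,0,0,0,0],[0.7,-0.029,-0.0107,0,0,0,0],[0.7,-0.029,-0.0107,0,0,0,0],[0.7,-0.029,-0.0107,0,0,0,0],[0.7,-0.029,-0.0107,0,0,0,0],[0.7,-0.029,-0.0107,0,0,0,0],[0.7,-0.029,-0.0107,0,0,0,0],[0.7,-0.029,-0.0107,0,0,0,0],[0.7,-0.029,-0.0107,0,0,0,0],[0.7,0,0,0,0,0,-0.113],[0.7,0,0,0,0,0,-0.113],[0.7,0,0,0,0,0,0],[0.7,0,0,0,0,0,0]],
])

```text
t: 19.65
position: [422.9, -107.7, 148.3]
orientation: [0.657, 0.754, 0.0, -0.0]
wrist_force: [-0.3, 0.1, -0.0]
finger_gap: 60.0
finger_force: 0.0
```

Run:
```python
from h import *
im,m,C=look('w6');comps(m,C,18,200);to(424,-108,150,8)
```

```text
area 2055.5 bb (360, 255, 68, 56) c [395.7 280.6] xy@z [ 564.8 -183.3]
area 1208.0 bb (235, 162, 37, 43) c [252.9 183.4] xy@z [ 421.1 -108.9]
area 7214.0 bb (422, 31, 90, 182) c [479.7 133. ] xy@z [596.5 -42.1]
area 260.5 bb (494, 0, 18, 33) c [504.  16.] xy@z [585.7  42.1]
pos [ 423.  -107.6  148.3] shift [-0.0005  0.001  -0.0017] turn [-0.     -0.0001 -0.0026]
```

View pics/w6.png

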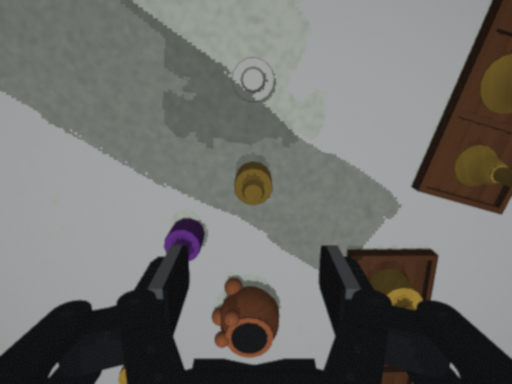

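The small weight is at (253,185), with the purple look-alike (185,239) and white one (253,80) clear of the fingers.

Run:
```python
from h import *
C=cam('wrist');print(ray(C,(253.5,186.7),30),ray(C,(253,190),46));p=ray(C,(253.5,186.7),30);to(p[0],p[1],5,8)
```

```text
[ 421.52394444 -108.16991012   30.        ] [ 420.87103124 -106.24011393   46.        ]
pos [ 423.  -107.6  148.3] shift [-0.0003 -0.0015  0.1433] turn [-0.     -0.0001 -0.0026]
```

>>> carry_out([
  [[0.7,0,-0.0015,0.035,0,0,0],[0.7,0,0,0.035,0,0,0],[0.7,0,0,0.035,0,0,0],[0.7,0,0,0.025,0,0,0],[0.7,0,0,0.013,0,0,0],[0.7,0,0,0,0,0,0],[0.2,0,0,0,0,0,0],[0.2,0,0,0,0,0,0],[0.2,0,0,0,0,0,0],[0.2,0,0,0,0,0,0],[0.2,0,0,0,0,0,0],[0.2,0,0,0,0,0,0]],
])

```text
t: 20.9
position: [422.5, -108.3, 6.5]
orientation: [0.656, 0.754, 0.0, 0.001]
wrist_force: [-0.6, 0.3, 7.5]
finger_gap: 30.3
finger_force: 59.4
```

Run:
```python
from h import *
to(573.9,-261.5,120,8.2)
```

```text
pos [ 422.5 -108.3    6.5] shift [-0.1732  0.128  -0.1135] turn [ 0.0023  0.0011 -0.0042]
```

>>> carry_out([
  [[0.2,0,0,-0.02,0,0,0],[0.2,0,0,-0.03,0,0,0],[0.2,0,0,-0.03,0,0,0],[0.2,0,0,-0.033,0,0,0],[0.2,-0.0247,0.0183,0,0,0,0],[0.2,-0.0247,0.0183,0,0,0,0],[0.2,-0.0247,0.0183,0,0,0,0],[0.2,-0.0247,0.0183,0,0,0,0],[0.2,-0.0247,0.0183,0,0,0,0],[0.2,-0.0247,0.0183,0,0,0,0],[0.2,-0.0247,0.0183,0,0,0,0],[0.2,0,0,0,0,0,0],[0.2,0,0,0,0,0,0]],
])

```text
t: 22.2
position: [571.9, -261.5, 117.6]
orientation: [0.657, 0.754, -0.0, -0.001]
wrist_force: [-1.1, -0.1, -2.4]
finger_gap: 30.1
finger_force: 60.0
```

Run:
```python
from h import *
im,m,C=look('w7')
print(arm.get_state()['finger_gap']);to(573.9,-261.5,12.5,8.2)
a=np.radians(8.2);ex=np.array([np.cos(a),np.sin(a)]);ey=np.array([-np.sin(a),np.cos(a)]);c=np.array([573.9,-261.5])
for sx in(-40,40):
  for sy in (-103,-33.5,33.5,103):
    q=c+sx*ex+sy*ey; u=proj(C,(*q,14)); cv2.circle(im,tuple(int(x) for x in u),3,(0,255,0),1)
cv2.imwrite('pics/w7b.png',im)
```

```text
30.23998321540598
pos [ 571.4 -260.8  117.7] shift [-0.001   0.0023  0.1052] turn [-0.0013 -0.0015 -0.0043]
```

View pics/w7b.png

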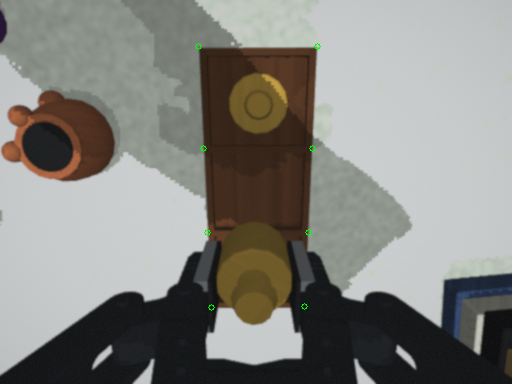

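The held weight is upright and the tray marks line up at (199,46) and (312,148). Descending.

>>> carry_out([
  [[0.2,-0.001,0.001,0.03,0,0,0],[0.2,0,0,0.03,0,0,0],[0.2,0,0,0.025,0,0,0],[0.2,0,0,0.01,0,0,0],[0.2,0,0,0.006,0,0,0],[0.2,0,0,0,0,0,0],[0.2,0,0,0,0,0,0]],
])

```text
t: 22.95
position: [574.2, -262.7, 18.7]
orientation: [0.656, 0.755, 0.0, 0.001]
wrist_force: [-0.1, 0.7, -2.8]
finger_gap: 30.2
finger_force: 60.0
```

>>> carry_out([
  [[0.2,0,0,0.004,0,0,0],[0.2,0,0,0.003,0,0,0],[0.2,0,0,0,0,0,0],[0.2,0,0,0,0,0,0]],
])

```text
t: 23.35
position: [574.5, -262.9, 12.6]
orientation: [0.656, 0.755, 0.0, 0.002]
wrist_force: [-1.6, 0.7, 8.2]
finger_gap: 30.2
finger_force: 61.2
```

>>> carry_out([
  [[0.43,0,0,0,0,0,0],[0.43,0,0,0,0,0,0],[0.43,0,0,0,0,0,0],[0.43,0,0,-0.015,0,0,0],[0.43,0,0,-0.025,0,0,0],[0.8,0,0,-0.03,0,0,0],[0.8,0,0,-0.035,0,0,0],[0.8,0,0,-0.035,0,0,0],[0.8,-0.0025,-0.03,0,0,0,0],[0.8,-0.0025,-0.03,0,0,0,0],[0.8,-0.0025,-0.03,0,0,0,0],[0.8,-0.0025,-0.03,0,0,0,0],[0.8,-0.0025,-0.03,0,0,0,0],[0.8,-0.0025,-0.03,0,0,0,0],[0.8,-0.0025,-0.03,0,0,0,0],[0.8,-0.0025,-0.03,0,0,0,0],[0.8,0,0,0,0,0,0],[0.8,0,0,0,0,0,0]],
])

```text
t: 25.15
position: [338.4, -315.7, 150.5]
orientation: [0.657, 0.754, 0.0, 0.0]
wrist_force: [0.2, 0.3, 0.0]
finger_gap: 68.8
finger_force: 0.0
```

Run:
```python
from h import *
im,m,C=look('w8');comps(m,C,22,200);to(340,-316,150,8)
```

```text
area 258.5 bb (82, 370, 30, 14) c [ 98.5 378. ] xy@z [ 208.8 -542. ]
area 294.5 bb (396, 369, 31, 15) c [409.1 377.6] xy@z [ 522.7 -498.3]
area 2393.5 bb (231, 151, 55, 60) c [258.2 181.2] xy@z [ 340.7 -314. ]
area 2440.5 bb (471, 121, 41, 144) c [496.2 211.9] xy@z [ 547.6 -312.8]
pos [ 339.  -315.7  150.5] shift [-0.0005  0.001   0.0005] turn [ 0.0008  0.0006 -0.0011]
```

View pics/w8.png

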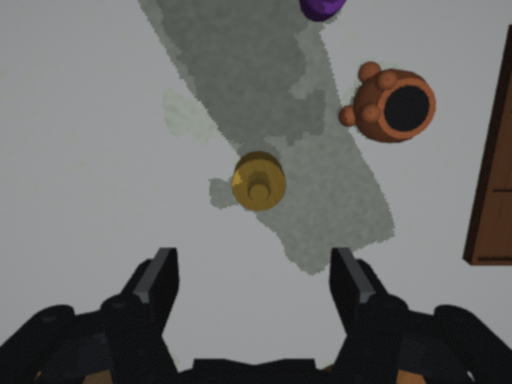

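The large weight's top face is centred near (258.5,184), and the frog at (395,105) is clear.

Run:
```python
from h import *
C=cam('wrist');p=ray(C,(258.5,184),38);print(p);to(p[0],p[1],10,8.2)
```

```text
[ 341.005712   -311.86872943   38.        ]
pos [ 339.  -315.7  150.5] shift [0.0035 0.0026 0.1405] turn [ 0.0008  0.0006 -0.0045]
```

>>> carry_out([
  [[0.8,0.0035,0.0026,0.035,0,0,0],[0.8,0,0,0.035,0,0,0],[0.8,0,0,0.035,0,0,0],[0.8,0,0,0.025,0,0,0],[0.8,0,0,0.011,0,0,0],[0.8,0,0,0,0,0,0],[0.3,0,0,0,0,0,0],[0.3,0,0,0,0,0,0],[0.3,0,0,0,0,0,0],[0.3,0,0,0,0,0,0],[0.3,0,0,0,0,0,0],[0.3,0,0,0,0,0,0]],
])

```text
t: 26.4
position: [341.8, -312.7, 10.9]
orientation: [0.656, 0.755, -0.0, 0.002]
wrist_force: [0.7, 1.1, 6.7]
finger_gap: 42.7
finger_force: 61.4
```

Run:
```python
from h import *
to(583.5,-327.8,125,8.2)
```

```text
pos [ 341.8 -312.7   10.9] shift [-0.0495  0.2371 -0.1141] turn [ 0.0023  0.0027 -0.004 ]
```

>>> carry_out([
  [[0.3,0,0,-0.02,0,0,0],[0.3,0,0,-0.03,0,0,0],[0.3,0,0,-0.03,0,0,0],[0.3,0,0,-0.033,0,0,0],[0.3,-0.0062,0.0296,0,0,0,0],[0.3,-0.0062,0.0296,0,0,0,0],[0.3,-0.0062,0.0296,0,0,0,0],[0.3,-0.0062,0.0296,0,0,0,0],[0.3,-0.0062,0.0296,0,0,0,0],[0.3,-0.0062,0.0296,0,0,0,0],[0.3,-0.0062,0.0296,0,0,0,0],[0.3,-0.0062,0.0296,0,0,0,0],[0.3,0,0,0,0,0,0],[0.3,0,0,0,0,0,0]],
])

```text
t: 27.8
position: [581.6, -327.2, 121.0]
orientation: [0.656, 0.755, -0.0, -0.001]
wrist_force: [-0.7, 0.7, -5.5]
finger_gap: 42.3
finger_force: 62.9
```

Run:
```python
from h import *
print(arm.get_state()['finger_gap']);to(583.5,-327.8,17,8.2)
```

```text
42.301514391622575
pos [ 581.6 -327.2  121. ] shift [-0.0008  0.0018  0.104 ] turn [-0.002  -0.0016 -0.0034]
```

>>> carry_out([
  [[0.3,0,0,0.03,0,0,0],[0.3,0,0,0.03,0,0,0],[0.3,0,0,0.025,0,0,0],[0.3,0,0,0.01,0,0,0],[0.3,0,0,0.005,0,0,0],[0.3,0,0,0,0,0,0],[0.3,0,0,0.003,0,0,0],[0.3,0,0,0,0,0,0]],
])

```text
t: 28.6
position: [582.7, -328.4, 20.5]
orientation: [0.656, 0.754, 0.0, 0.001]
wrist_force: [0.1, -0.0, -5.0]
finger_gap: 42.4
finger_force: 63.0
```

>>> carry_out([
  [[0.3,0,0,0.0035,0,0,0],[0.3,0,0,0,0,0,0],[0.3,0,0,0,0,0,0]],
])

```text
t: 28.9
position: [583.0, -328.5, 17.0]
orientation: [0.656, 0.755, 0.0, 0.001]
wrist_force: [0.6, -0.8, 0.8]
finger_gap: 42.2
finger_force: 63.4
```

>>> carry_out([
  [[0.6,0,0,0,0,0,0],[0.6,0,0,0,0,0,0],[0.6,0,0,0,0,0,0],[0.6,0,0,-0.015,0,0,0],[0.6,0,0,-0.03,0,0,0],[0.6,0,0,-0.04,0,0,0],[0.6,0,0,-0.04,0,0,0],[0.6,0,0,-0.03,0,0,0],[0.6,0,-0.035,-0.01,0,0,0],[0.6,0,-0.035,-0.01,0,0,0],[0.6,0,-0.035,-0.01,0,0,0],[0.6,0,-0.035,-0.01,0,0,0],[0.6,0,-0.035,0,0,0,0],[0.6,0,-0.035,0,0,0,0],[0.6,0,0,0,0,0,0],[0.6,0,0,0,0,0,0]],
])

```text
t: 30.5
position: [373.8, -357.4, 212.1]
orientation: [0.657, 0.754, 0.0, 0.001]
wrist_force: [0.0, 0.5, -0.2]
finger_gap: 51.0
finger_force: 0.0
```

Run:
```python
from h import *
a=arm.camera('scene');b=arm.camera('top')
cv2.imwrite('pics/end.png',np.vstack([cv2.resize(a[150:360,60:480],(800,400))[:300],cv2.resize(b[90:265,60:480],(800,300))]))
cv2.imwrite('pics/end.png',np.vstack([cv2.resize(a[170:340,80:480],(700,298)),cv2.resize(b[100:270,50:450],(700,298))]))
```

```text
(no output)
```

View pics/end.png

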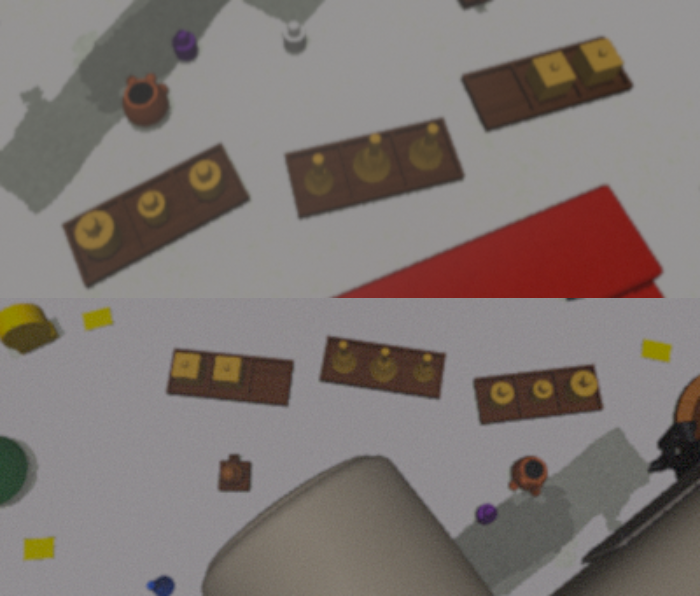

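All five pieces stand upright in their compartments: weights at (95,230) and (152,205), bells at (318,175) and (372,160), box at (553,75). The frog and the bird have not moved.

```bash
python3 -c "
from bench import arm
print(arm.sign_off())"
```

```text
the job is handed in; nothing more can be done
None
```

All five brass pieces are upright in empty compartments of their matching trays, the frog pot and carved bird were left in place, and the job was handed in at about 31 s of the 134 s allowed.

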